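# Free the slide carriage and run it to its station

### The job

First lift the loose square tube offcut that lies ahead of the bench slide's carriage off the slide and lay it flat on the bench, clear of the slide. Then move the carriage by its post along the slide until its pointer is in line with the station mark and let go, with the tube it carries still lying in its place and the spray can and the tin left undisturbed. The cross bar on the carriage may be locking it: on one side it locks and on the other it frees, but which side is which cannot be seen and is only found by trying to move the carriage.

Things in the scene. Friction and masses are not known exactly. Their poses are not given: they have to be found in the camera images.
- slide_base: Fixed bench slide: low grey and aluminium track, 380 mm along x (travel), 150 mm along y. Origin: centre of its underside, on the bench (z = 0). Flange 14 mm high; middle way, 104 mm wide, flat top at 28 mm; end plates 41 mm high at x = +-186 mm. +x runs left and away from the robot; +y side nearer the robot. Free bench at the -y side, to 150 mm from the centre line, between can and tin
- carriage (a joint): Carriage travel along the base's +x, m: 0 at the start (end stop), 0.18 at the far stop. Steel plate, x -80 to +82 mm about its post, 110 mm wide, top at z = 44 mm; cannot lift off. Drags with about 3 N (plus slight damping). Locked, it moves only about 3 mm and stops dead. The station is 105 to 150 mm from the start
- carriage_post (a point): Centre of the top of the black upright round post in the middle of the carriage, 28 mm across, from the plate up to z = 104 mm; grip it here from above, fingers to its +y and -y sides, to move the carriage. Axes as the base's. At base x = -95 mm, y = 0 when the carriage is at 0
- carriage_pointer (a point): Tip of the small dark pointer on the +y side edge of the carriage plate, z = 44 mm, level with the post along the travel (64 mm to its +y side)
- station_mark: Small dark steel clamp, 26 x 12 mm, top at z = 45 mm, fixed on the base's +y flange; its narrow finger marks the station. Origin at the finger, on the flange (z = 14 mm); axes as the base's. The carriage is at its station when its pointer has the same x along the base as this origin. Its place along the base differs each time
- lock_bar (a joint): Sideways place of the cross bar, m along the base's +y: -0.03 and +0.03 at its ends, 0 mid; may start anywhere. On one side of the middle it locks the carriage, on the other (from 2 mm past the middle) it frees it. Which side locks differs each time and cannot be seen. Drags with about 2 N, stays where left. Shift it with the carriage back at 0, not pressed on its lock
- lock_knob (a point): Centre of the top of the black round knob on the cross bar, 22 mm across, top 44 mm at z = 60 to 104 mm; 58 mm behind the post (to the base's -x); moves with carriage and bar
- load_tube: The work carried on the carriage: rusty square tube offcut, 40 x 110 x 40 mm, lying loose across the front of the carriage (long along its own y) between two low ribs, its centre 52 mm ahead of the post. Origin: centre of its underside, z = 44 mm
- stray_tube: The square tube offcut in the way: 30 x 90 x 30 mm, 0.14 to 0.29 kg, long along its own y, lying across the way of the base ahead of the carriage. Origin: centre of its underside, at z = 28 mm at the start
- spray_can: Bystander: spray can, 65 mm across, 199 mm tall, standing on the bench at the wall side of the slide. Origin: centre of its underside
- gel_tin: Bystander: round tin with a lid, 71 mm across, 70 mm tall, standing on the bench at the wall side of the slide. Origin: centre of its underside

How it is judged:
By the outcome, as a careful person would: the job done as asked, in the order asked, and still so for the second after the job is handed in, with the robot touching nothing.
It also fails if it takes over 58 s, if anything falls off the work surface, if the arm or the gripper's body presses on something with over 40 N, if the wrist force passes 120 N, or if a joint passes its speed limit or range.

### The arm

A 7-joint arm with a two-finger parallel gripper is mounted at the origin on a cart in front of the work surface, level with it; the furniture and walls round the work are solid. World frame = base frame: x ahead of the robot, y to its left, z up, the work surface at z = 0. Lengths are in m, angles in rad, forces in N, time in s.
With the tool pointing down it reaches from about 0.425 to 0.875 m from the base axis. Payload 4.7 kg.
Tool frame: the origin (TCP) lies on the centre line of the jaws, within the pads' length; the fingertips stand ahead of it and the grasp point (between the pads) lies 2 mm behind it (nose_length is the z of the fingertips in the tool frame, in m); z points along the fingers, y is the line along which they close (so a half turn about z gives the same grasp; the last joint's range is limited). The gripper opens to 87 mm and grips with 3 to 60 N. Pads are 19 mm wide; open, the fingers measure 117 mm over their backs; the gripper's body (75 mm by 190 mm) begins 51 mm behind the grasp point.
Start: joints at [0.014, 0.321, -0.07, 1.45, 0.023, 1.371, -0.057], TCP at [0.65, -0, 0.24] pointing down, gripper open.
Joint ranges: [-2.86, 2.86], [-0.3, 2.09], [-1.38, 1.24], [0.06, 2.45], [-1.56, 4.7], [0.09, 2.05], [-2.69, 2.69]. Speed limits (rad/s): [2.57, 2.57, 3.14, 3.14, 3.14, 3.14, 3.14].

### API

Orientations are given as a rotation vector (axis times angle).
In Python, from bench import * gives the robot as it stands.
- The arm moves only by the tool send_rows, never from a script. Its arguments are lists of equal length, an entry for each row: "xyz": the shift along the tool's x, y, z in mm, a list of three; "dr": the turn, a rotation vector about the tool's x, y, z in rad, a list of three. A call has exactly 10 rows; each row is the pose to reach, as a shift and turn from the pose commanded when the call began, along the tool's axes at that moment; what a row does not reach only later rows make up. A row lasts 1/12 s, in which the tool goes at most 41.7 mm and 7.16 degrees, less where a joint would pass 70% of its speed; a pose out of reach is approached as far as the arm can. A call with a gripper value outside its range is refused whole. "jaw" is the finger opening in mm, from 0 to 87, set as the call begins (left out, the last holds). The fingers move at their own pace and stop on an object; "grip_force" is the grip in N (left out, the last holds). Time passes only in rows, so rows that repeat a pose let the fingers close, or fill a call up. It gives the time, the measured TCP pose, the force, the opening and the grip force at its end, in the units of the state.
- get_state(): the state, without advancing time (a new reading comes with each control period).
- get_image(name): name is "scene" or "side" or "wrist"; returns the picture (420x560x3 uint8, red, green, blue); there is no depth.
- calibration(name): a dict with "vfov" (degrees; the focal length in pixels is half the picture's height over the tangent of half this angle, whatever the lens; pixels are square), "cx", "cy" (the principal point, pixels), "rvec" (rotation vector, rad) and "tvec" (3), from world to camera coordinates, as OpenCV has them; the wrist camera has in their place "hand_eye" (4x4, takes a point from camera to tool coordinates, whose origin is the TCP and whose axes are the flange's). Camera axes: x right, y down, z forward; pixel columns grow to the right and rows downward; lengths in m; the calibration is good to about 2 mm. A picture is of the moment at which its call begins: read the wrist's pose just before it. calibration takes no time and is no camera call.
- close_job(): hands the job in; it is judged then, once.
The state is a dict: "time": time; "joint_positions": joint angles; "qd": joint speeds; "joint_torque": joint torques, N m; "position": TCP position; "tool_rot": TCP orientation; "ft_force": force on the tool from outside, world axes, zero at the start; "torque": the same for the moment, N m; "grip_width": opening from 0.0 (shut) to 1.0 (fully open); "grip_force": force on a finger pad.
Only numpy, scipy, OpenCV 4.12 (cv2) and the standard library are available. Lean on these libraries where they do the work, as an engineer would, in place of code of your own. Each camera call takes 0.05 s, during which the arm holds its last target. There are 200 camera calls.

## Working session

There is one attempt and no reset: what is moved stays moved. The work goes in short steps, Python scripts to look and compute and a tool call to move; the robot and the scene stay as the last step left them, time stands still between calls to the robot, and variables do not carry over. Pictures are saved under pics/ and viewed, at most 10 in all, crops included, and the job is handed in when it is done.

Besides the shell and the picture viewer there is one more tool, called after ">>>" as name(argument=value, ...) on one line, values as JSON. send_rows: Moves the arm, as the interface text tells. Its arguments: {"type":"object","properties":{"xyz":{"type":"array"},"dr":{"type":"array"},"jaw":{"type":"number"},"grip_force":{"type":"number"}},"required":["xyz","dr"]}

```bash
mkdir -p pics; ls; cat > h.py <<'E'
from bench import *
import numpy as np, cv2
from scipy.spatial.transform import Rotation as R
def snap(n,f):
    s=get_state(); im=get_image(n); cv2.imwrite('pics/'+f,im[:,:,::-1]); return s,im
def ray(n,px,s=None):
    c=calibration(n); f=210/np.tan(np.radians(c['vfov'])/2)
    d=np.array([(px[0]-c['cx'])/f,(px[1]-c['cy'])/f,1.])
    if 'rvec' in c:
        M=cv2.Rodrigues(np.array(c['rvec']))[0]; return -M.T@np.array(c['tvec']), M.T@d
    H=np.array(c['hand_eye']); T=R.from_rotvec(s['tool_rot']).as_matrix()
    return T@H[:3,3]+np.array(s['position']), T@H[:3,:3]@d
def at(n,px,z,s=None):
    o,d=ray(n,px,s); return o+d*(z-o[2])/d[2]
E
python3 - <<'E'
from h import *
s,a=snap('scene','s0.png'); _,b=snap('side','d0.png'); s2,w=snap('wrist','w0.png')
print(s2); print(calibration('scene'),calibration('wrist'))
E
```

```text
pics
{'time': 0.1, 'joint_positions': array([ 0.01409791,  0.32173094, -0.07011484,  1.45153907,  0.02263527,
        1.37081439, -0.05688908]), 'qd': array([-0.0001738 , -0.00129896,  0.00034994, -0.00292396,  0.0009343 ,
        0.001092  , -0.00154907]), 'joint_torque': array([ 1.18693206e-04, -4.92555177e+01, -4.05890280e-01, -3.13396668e+01,
       -6.42351829e-02,  3.95831396e-02,  4.71264389e-05]), 'position': array([ 6.49534577e-01, -3.92247184e-05,  2.38589755e-01]), 'tool_rot': array([-2.22056563e+00, -2.22073478e+00,  2.01969864e-03]), 'ft_force': array([-0.16684984, -0.27791222,  1.00368352]), 'torque': array([-0.01419636,  0.03695093, -0.02534135]), 'grip_force': 0.0, 'grip_width': 1.0052784730460316}
{'vfov': 45.72467445258974, 'cx': 270.568026227286, 'cy': 206.76750067526604, 'rvec': array([ 0.86498938, -2.15616999,  1.38243794]), 'tvec': array([0.52442015, 0.21147437, 0.66011254])} {'vfov': 70.84363675657521, 'cx': 275.4344474563043, 'cy': 211.3152631985556, 'hand_eye': array([[ 4.51012099e-04, -9.66292459e-01, -2.57446460e-01,
         6.94829104e-02],
       [ 9.99999898e-01,  4.43898268e-04,  8.57518263e-05,
        -7.49126651e-04],
       [ 3.14186948e-05, -2.57446473e-01,  9.66292561e-01,
        -1.46089514e-01],
       [ 0.00000000e+00,  0.00000000e+00,  0.00000000e+00,
         1.00000000e+00]])}
```

View pics/s0.png

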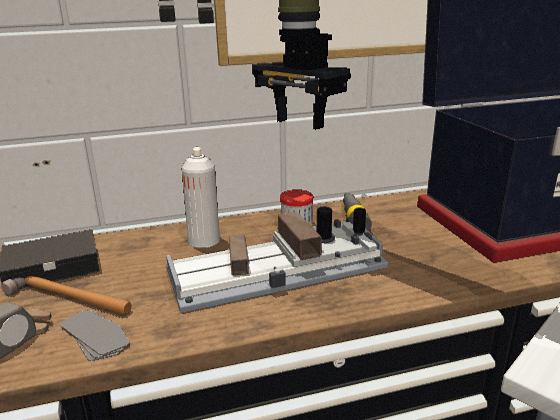

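View pics/w0.png

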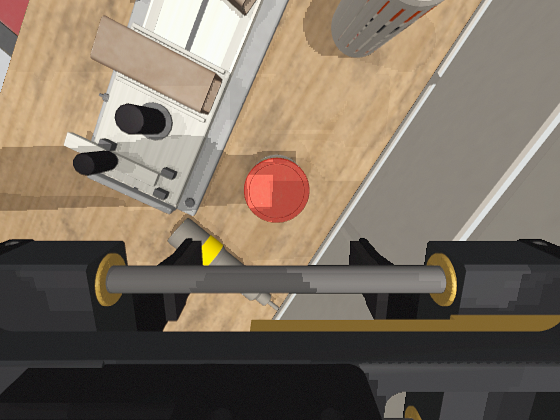

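The wrist view shows the post top near (126,118), the knob top near (83,163), the load tube at (155,65) and the tin at (277,190). The scene view shows the stray tube at (239,255), the station clamp at (277,279), the can at (200,200) and the tin at (297,205). Next I'll enlarge both views.

```bash
python3 - <<'E'
from h import *
a=cv2.imread('pics/s0.png')[140:320,150:400]; cv2.imwrite('pics/s0c.png',cv2.resize(a,None,fx=3.2,fy=3.2,interpolation=3))
a=cv2.imread('pics/w0.png')[0:230,50:330]; cv2.imwrite('pics/w0c.png',cv2.resize(a,None,fx=2.6,fy=2.6,interpolation=3))
E
```

```text
(no output)
```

View pics/s0c.png

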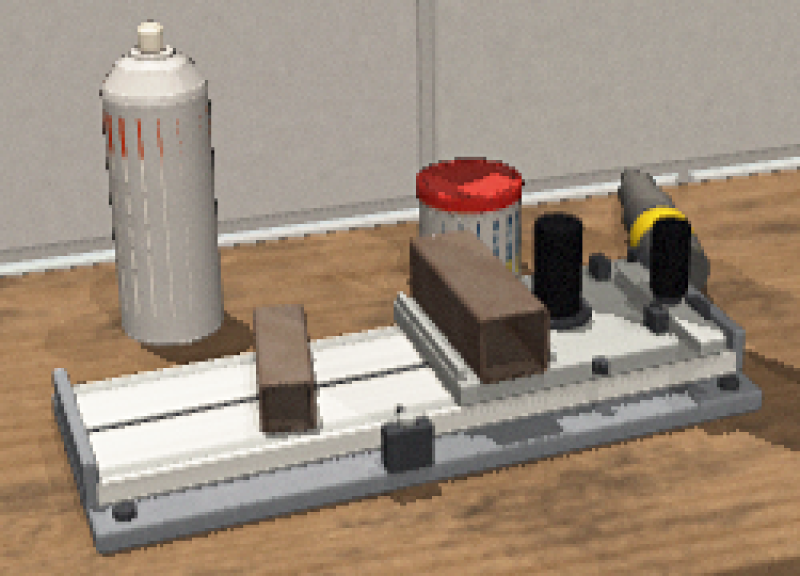

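View pics/w0c.png

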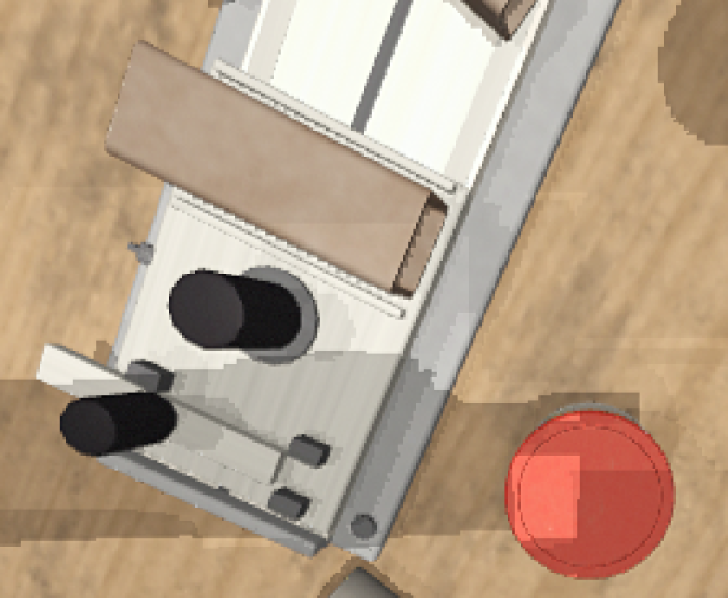

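The scene crop shows the stray tube's top corners at (255,308), (303,304), (315,382) and (262,386), the clamp at (407,445) with its pin at (399,410), and the base's near corners at (100,553) and (760,405). The wrist crop shows the post top at (208,309), the knob top at (93,426) and the pointer at (130,247).

```bash
python3 - <<'E'
from h import *
s=get_state()
W=lambda u,v,z: at('wrist',(u/2.6+50,v/2.6),z,s)
S=lambda u,v,z: at('scene',(u/3.2+150,v/3.2+140),z)
np.set_printoptions(precision=4,suppress=True)
post=W(208,309,.104);knob=W(93,426,.104);ptr=W(130,247,.044)
e1=W(375,560,.007);e2=W(615,0,.007)
c1=S(100,553,0);c2=S(760,405,0)
for n,v in dict(post=post,postS=S(559,218,.104),knob=knob,knobS=S(671,222,.104),ptr=ptr,tin=W(590,495,.07),e1=e1,e2=e2,c1=c1,c2=c2).items(): print(n,v)
print('len',np.linalg.norm(c1-c2),'yaw',[np.degrees(np.arctan2(*(d[[1,0]]))) for d in (c1-c2,e2-e1)])
yaw=np.arctan2(*(c1-c2)[[1,0]])
for nm,yaw in(('scene',yaw),('edge',np.arctan2(*(e2-e1)[[1,0]]))):
  ux=np.array([np.cos(yaw),np.sin(yaw)]);uy=np.array([-ux[1],ux[0]])
  O=post[:2]+.095*ux
  L=lambda p:np.array([(p[:2]-O)@ux,(p[:2]-O)@uy])
  print(nm,'O',O)
  for n,p in dict(ptr=ptr,knob=knob,c1=c1,c2=c2,e1=e1,e2=e2,can=S(170,335,0),canT=S(150,25,.199),tin=W(590,495,.07),pin=S(399,410,.045),clampTop=S(407,430,.045)).items(): print(n,L(p))
  T=[S(*q,.058) for q in((255,308),(303,304),(315,382),(262,386))]
  print('stray',[L(t) for t in T],L(sum(T)/4),sum(T)/4)
E
```

```text
post [0.5164 0.0815 0.104 ]
postS [0.516  0.0812 0.104 ]
knob [0.4695 0.0409 0.104 ]
knobS [0.4657 0.0443 0.104 ]
ptr [0.4587 0.1087 0.044 ]
tin [0.6503 0.009  0.07  ]
e1 [ 0.5406 -0.0369  0.007 ]
e2 [0.6608 0.212  0.007 ]
c1 [0.5746 0.3686 0.    ]
c2 [0.4106 0.0272 0.    ]
len 0.3787231720779107 yaw [np.float64(64.35290083226465), np.float64(64.22361778929907)]
scene O [0.5576 0.1672]
ptr [-0.0955  0.0638]
knob [-0.1519  0.0247]
c1 [0.1889 0.0719]
c2 [-0.1898  0.0719]
e1 [-0.1913 -0.073 ]
e2 [ 0.0851 -0.0737]
can [ 0.1058 -0.1409]
canT [ 0.0984 -0.1535]
tin [-0.1024 -0.152 ]
pin [0.0277 0.0697]
clampTop [0.0307 0.0896]
stray [array([ 0.0726, -0.0462]), array([ 0.0457, -0.0404]), array([0.0658, 0.0471]), array([0.0927, 0.0406])] [0.0692 0.0003] [0.5873 0.2297 0.058 ]
edge O [0.5578 0.1671]
ptr [-0.0956  0.0638]
knob [-0.152   0.0246]
c1 [0.1888 0.0725]
c2 [-0.19    0.0716]
e1 [-0.1911 -0.0732]
e2 [ 0.0853 -0.0732]
can [ 0.1061 -0.1405]
canT [ 0.0987 -0.153 ]
tin [-0.1021 -0.152 ]
pin [0.0276 0.07  ]
clampTop [0.0305 0.0899]
stray [array([ 0.0727, -0.0458]), array([ 0.0458, -0.0401]), array([0.0657, 0.0475]), array([0.0926, 0.041 ])] [0.0692 0.0006] [0.5873 0.2297 0.058 ]
```

```bash
python3 - <<'E'
from h import *
np.set_printoptions(precision=4,suppress=True)
y=np.radians(64.3);ux=np.array([np.cos(y),np.sin(y)]);uy=np.array([-ux[1],ux[0]]);O=np.array([.5577,.1671])
L=lambda p:np.array([(p[:2]-O)@ux,(p[:2]-O)@uy])
for n,q in dict(front1=(200,372),front2=(400,330),sand=(95,312),sandR=(128,345),hammer=(130,303),wall1=(250,212),wall2=(130,228)).items():
  p=at('scene',q,0); print(n,p,L(p))
s=get_state()
for q in((437,80),(280,310)): p=at('wrist',q,0,s);print('wall w',p,L(p))
def Wd(a,b): return O+a*ux+b*uy
print('place+y',Wd(.09,.13),'place-y',Wd(.018,-.113))
E
```

```text
front1 [0.446  0.4309 0.    ] [0.1893 0.2151]
front2 [ 0.2969  0.171  -0.    ] [-0.1096  0.2367]
sand [0.68   0.4626 0.    ] [0.3193 0.018 ]
sandR [0.5679 0.4687 0.    ] [0.2761 0.1216]
hammer [0.66   0.4104 0.    ] [0.2636 0.0134]
wall1 [0.7749 0.0301 0.    ] [-0.0293 -0.2551]
wall2 [0.9107 0.261  0.    ] [ 0.2377 -0.2774]
wall w [0.8432 0.1309 0.    ] [ 0.0911 -0.2729]
wall w [ 0.6554 -0.1843  0.    ] [-0.2743 -0.2404]
place+y [0.4796 0.3046] place-y [0.6673 0.1343]
```

>>> send_rows(xyz=[[25,-7,5],[50,-14,12],[76,-21,18],[102,-28,25],[128,-35,32],[154,-42,40],[180,-49,46],[206,-56,52],[230,-62,58],[230,-62,58]], dr=[[0,0,-0.1],[0,0,-0.2],[0,0,-0.3],[0,0,-0.4],[0,0,-0.5],[0,0,-0.6],[0,0,-0.7],[0,0,-0.8],[0,0,-0.895],[0,0,-0.895]])

```text
time: 0.98
position: [0.5842, 0.2372, 0.1799]
tool_rot: [-1.021, -2.966, -0.003]
ft_force: [-0.5, 0.7, 0.4]
grip_width: 0.994
grip_force: 0.0
```

```bash
python3 - <<'E'
from h import *
s,a=snap('wrist','w1.png'); print(s['position'],s['tool_rot'],s['ft_force'],s['time'],s['joint_positions'])
b=cv2.imread('pics/w1.png');cv2.imwrite('pics/w1c.png',cv2.resize(b,(800,600),interpolation=3))
import pickle;pickle.dump(s,open('w1.pkl','wb'))
E
```

```text
[0.58417294 0.23719085 0.17989438] [-1.02135616 -2.96560177 -0.00321515] [-0.50005879  0.70973302  0.39909329] 0.9833 [-0.17438396  0.33222531 -0.31051053  1.57026477  0.09964173  1.25742811
  0.40752727]
```

View pics/w1c.png

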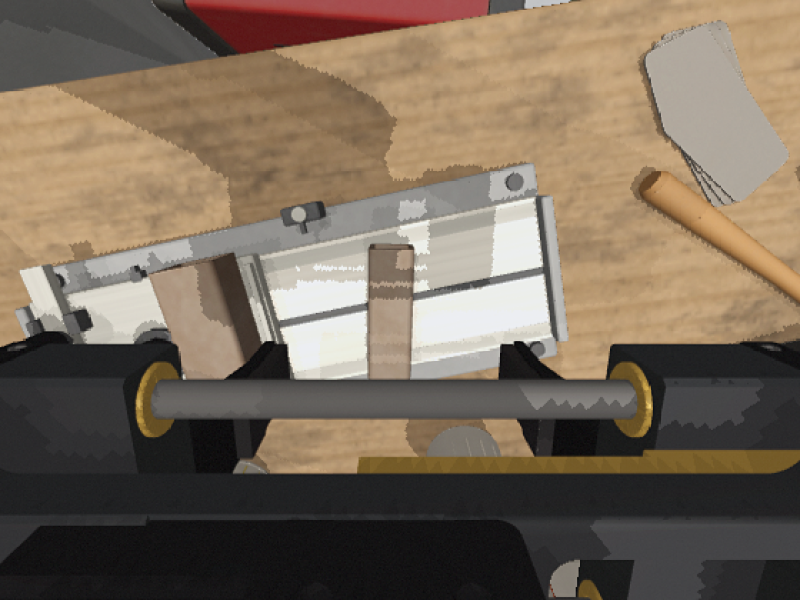

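The wrist view shows the stray tube upright and centred between the jaws, with its top from (369,247) to (413,247) down past the fingers. The clamp is at (303,215) with its finger at (307,231), and the bench on the robot side is empty.

```bash
cat >> h.py <<'E'
np.set_printoptions(precision=4,suppress=True)
_y=np.radians(64.3);ux=np.array([np.cos(_y),np.sin(_y)]);uy=np.array([-ux[1],ux[0]]);O=np.array([.5577,.1671])
L=lambda p:np.array([(p[:2]-O)@ux,(p[:2]-O)@uy])
Wd=lambda a,b: O+a*ux+b*uy
def totool(s,p): return R.from_rotvec(s['tool_rot']).as_matrix().T@(np.array(p)-s['position'])*1000
E
python3 - <<'E'
from h import *
import pickle
s=pickle.load(open('w1.pkl','rb')); k=560/800
for n,q,z in (('clamp',(303,215),.045),('fing',(307,229),.045),('fing14',(307,229),.014),('TL',(369,248),.058),('TR',(413,248),.058),('BL',(369,378),.058),('BR',(411,378),.058),('ptr',(136,272),.044),('cornerbase',(536,164),.007)):
  p=at('wrist',(q[0]*k,q[1]*k),z,s);print(n,p,L(p),totool(s,p))
t=get_state();print(t['position'],L(t['position']),totool(t,[.5873,.2297,.045]))
import bench;print([x for x in dir(bench) if 'ose' in x or 'len' in x])
E
```

```text
clamp [0.5038 0.2236 0.045 ] [0.0276 0.073 ] [ 54.2043 -60.203  135.1729]
fing [0.5123 0.2197 0.045 ] [0.0277 0.0637] [ 45.1494 -58.0516 135.1243]
fing14 [0.5105 0.2132 0.014 ] [0.0211 0.0625] [ 42.3648 -64.3164 166.1078]
TL [0.5464 0.2457 0.058 ] [0.0659 0.0443] [ 34.3765 -16.5945 122.078 ]
TR [0.5636 0.2678 0.058 ] [0.0933 0.0383] [ 34.3858  11.4035 122.0863]
BL [0.6163 0.1895 0.058 ] [ 0.0456 -0.0431] [-55.3334 -17.8685 121.5903]
BR [0.6341 0.2123 0.058 ] [ 0.0739 -0.0492] [-55.3322  11.112  121.599 ]
ptr [0.4626 0.1091 0.044 ] [-0.0935  0.0605] [  16.1471 -175.8079  135.9318]
cornerbase [0.5767 0.3723 0.007 ] [0.1931 0.0719] [ 88.1556 101.7736 173.4061]
[0.5857 0.2339 0.1804] [0.0724 0.0037] [ -4.2558  -2.2419 135.4365]
['close_job', 'nose_length']
```

>>> send_rows(xyz=[[0,0,15],[0,0,32],[0,0,50],[0,0,68],[0,0,86],[0,0,102],[0,0,116],[0,0,127],[0,0,133],[0,0,133]], dr=[[0,0,0],[0,0,0],[0,0,0],[0,0,0],[0,0,0],[0,0,0],[0,0,0],[0,0,0],[0,0,0],[0,0,0]], jaw=70)

```text
time: 1.87
position: [0.5874, 0.2291, 0.0471]
tool_rot: [-1.042, -2.962, 0.003]
ft_force: [-0.6, 0.2, -0.8]
grip_width: 0.803
grip_force: 0.0
```

```bash
python3 - <<'E'
from h import *
s=get_state(); print(nose_length,s['position'],s['ft_force'],totool(s,[.5887,.229,.044]))
E
```

```text
0.017 [0.5874 0.2291 0.0471] [-0.6162  0.1741 -0.7605] [-1.1255  0.7186  3.0727]
```

>>> send_rows(xyz=[[0,0,0],[0,0,0],[0,0,0],[0,0,0],[0,0,0],[0,0,0],[0,0,0],[0,0,0],[0,0,0],[0,0,0]], dr=[[0,0,0],[0,0,0],[0,0,0],[0,0,0],[0,0,0],[0,0,0],[0,0,0],[0,0,0],[0,0,0],[0,0,0]], jaw=20, grip_force=30)

```text
time: 2.7
position: [0.5882, 0.2301, 0.0488]
tool_rot: [1.041, 2.964, 0.001]
ft_force: [-1.4, 1.0, 0.7]
grip_width: 0.344
grip_force: 30.0
```

>>> send_rows(xyz=[[0,0,-5],[0,0,-14],[0,0,-26],[0,0,-40],[0,0,-54],[0,0,-66],[0,0,-76],[0,0,-80],[0,0,-80],[0,0,-80]], dr=[[0,0,0],[0,0,0],[0,0,0],[0,0,0],[0,0,0],[0,0,0],[0,0,0],[0,0,0],[0,0,0],[0,0,0]])

```text
time: 3.53
position: [0.5879, 0.2298, 0.1285]
tool_rot: [1.041, 2.964, -0.0]
ft_force: [0.1, 0.5, -3.2]
grip_width: 0.342
grip_force: 30.0
```

```bash
python3 - <<'E'
from h import *
s=get_state(); p=Wd(.09,.135); print(s['position'],s['grip_width']*87,s['ft_force'],p,totool(s,[*p,.1]))
y=R.from_rotvec(s['tool_rot']).as_matrix()[:,1]; print(np.degrees(np.arctan2(y[1],y[0])))
E
```

```text
[0.5879 0.2298 0.1285] 29.787829516073717 [ 0.0537  0.5211 -3.1644] [0.4751 0.3067] [136.1167 -10.5596  28.527 ]
51.279957092664866
```

>>> send_rows(xyz=[[12,-1,0],[28,-2,0],[45,-3,0],[62,-5,0],[79,-6,0],[96,-7,0],[112,-9,0],[126,-10,0],[136,-11,0],[136,-11,0]], dr=[[0,0,0.12],[0,0,0.24],[0,0,0.36],[0,0,0.48],[0,0,0.6],[0,0,0.72],[0,0,0.84],[0,0,0.96],[0,0,1.08],[0,0,1.2]])

```text
time: 4.37
position: [0.4718, 0.3083, 0.1274]
tool_rot: [-2.534, -1.855, 0.004]
ft_force: [1.3, -0.1, -2.9]
grip_width: 0.342
grip_force: 30.0
```

>>> send_rows(xyz=[[0,0,10],[0,0,25],[0,0,42],[0,0,59],[0,0,75],[0,0,88],[0,0,96],[0,0,101],[0,0,103],[0,0,103]], dr=[[0,0,0.1],[0,0,0.144],[0,0,0.144],[0,0,0.144],[0,0,0.144],[0,0,0.144],[0,0,0.144],[0,0,0.144],[0,0,0.144],[0,0,0.144]])

```text
time: 5.2
position: [0.4751, 0.3065, 0.0255]
tool_rot: [2.66, 1.671, -0.0]
ft_force: [-0.4, -0.6, -2.1]
grip_width: 0.341
grip_force: 30.0
```

```bash
python3 - <<'E'
from h import *
s=get_state(); print(s['position'],L(s['position']),s['grip_width']*87,s['ft_force'])
y=R.from_rotvec(s['tool_rot']).as_matrix()[:,1]; print(np.degrees(np.arctan2(y[1],y[0])))
E
```

```text
[0.4751 0.3065 0.0255] [0.0898 0.1349] 29.6643362165497 [-0.436  -0.6218 -2.0888]
-25.724173674351597
```

>>> send_rows(xyz=[[0,0,1],[0,0,2],[0,0,3],[0,0,4],[0,0,4.5],[0,0,4.5],[0,0,4.5],[0,0,4.5],[0,0,4.5],[0,0,4.5]], dr=[[0,0,0],[0,0,0],[0,0,0],[0,0,0],[0,0,0],[0,0,0],[0,0,0],[0,0,0],[0,0,0],[0,0,0]])

```text
time: 6.03
position: [0.4751, 0.3065, 0.0211]
tool_rot: [2.66, 1.671, 0.0]
ft_force: [-0.2, -0.1, -2.6]
grip_width: 0.343
grip_force: 30.0
```

>>> send_rows(xyz=[[0,0,0],[0,0,0],[0,0,0],[0,0,0],[0,0,0],[0,0,0],[0,0,0],[0,0,0],[0,0,0],[0,0,0]], dr=[[0,0,0],[0,0,0],[0,0,0],[0,0,0],[0,0,0],[0,0,0],[0,0,0],[0,0,0],[0,0,0],[0,0,0]], jaw=55)

```text
time: 6.87
position: [0.475, 0.3065, 0.0211]
tool_rot: [2.66, 1.671, 0.0]
ft_force: [0.2, -0.4, 0.2]
grip_width: 0.633
grip_force: 0.0
```

>>> send_rows(xyz=[[0,0,-5],[0,0,-15],[0,0,-30],[0,0,-50],[0,0,-72],[0,0,-95],[0,0,-118],[0,0,-135],[0,0,-145],[0,0,-145]], dr=[[0,0,0],[0,0,0],[0,0,0],[0,0,0],[0,0,0],[0,0,0],[0,0,0],[0,0,0],[0,0,0],[0,0,0]])

```text
time: 7.7
position: [0.4765, 0.3075, 0.1694]
tool_rot: [2.66, 1.671, 0.009]
ft_force: [0.0, 0.1, 0.5]
grip_width: 0.632
grip_force: 0.0
```

```bash
python3 - <<'E'
from h import *
s=get_state(); print(s['position'],L(s['position']),s['grip_width']*87,s['ft_force'])
p=Wd(-.095,0); print(totool(s,[*p,.09])); snap('scene','s1.png')
E
```

```text
[0.4765 0.3075 0.1694] [0.0913 0.1341] 54.95191102690929 [0.038  0.1072 0.4514]
[-186.5625  133.9265   78.9801]
```

>>> send_rows(xyz=[[-12,9,0],[-32,23,0],[-56,41,0],[-82,60,0],[-108,79,0],[-134,98,0],[-158,115,0],[-176,128,0],[-185,135,0],[-185,135,0]], dr=[[0,0,0],[0,0,0],[0,0,0],[0,0,0],[0,0,0],[0,0,0],[0,0,0],[0,0,0],[0,0,0],[0,0,0]])

```text
time: 8.58
position: [0.5162, 0.078, 0.1649]
tool_rot: [2.664, 1.664, -0.004]
ft_force: [0.0, -0.0, -0.2]
grip_width: 0.633
grip_force: 0.0
```

>>> send_rows(xyz=[[0,0,5],[0,0,15],[0,0,28],[0,0,42],[0,0,55],[0,0,66],[0,0,73],[0,0,77],[0,0,78],[0,0,78]], dr=[[0,0,0],[0,0,0],[0,0,0],[0,0,0],[0,0,0],[0,0,0],[0,0,0],[0,0,0],[0,0,0],[0,0,0]])

```text
time: 9.42
position: [0.5164, 0.0816, 0.088]
tool_rot: [-2.66, -1.672, -0.0]
ft_force: [0.3, 0.8, 0.6]
grip_width: 0.628
grip_force: 0.0
```

```bash
python3 - <<'E'
from h import *
s=get_state(); print(s['position'],L(s['position']),s['grip_width']*87,s['ft_force'])
p=Wd(-.095,0); print(totool(s,[*p,.09]))
_,a=snap('scene','s2.png');cv2.imwrite('pics/s2c.png',cv2.resize(a[140:350,120:400,::-1],None,fx=2.8,fy=2.8,interpolation=3))
E
```

```text
[0.5164 0.0816 0.088 ] [-0.095   0.0001] 54.59634513597206 [0.3252 0.8183 0.5647]
[-0.007   0.115  -1.9855]
```

View pics/s2c.png

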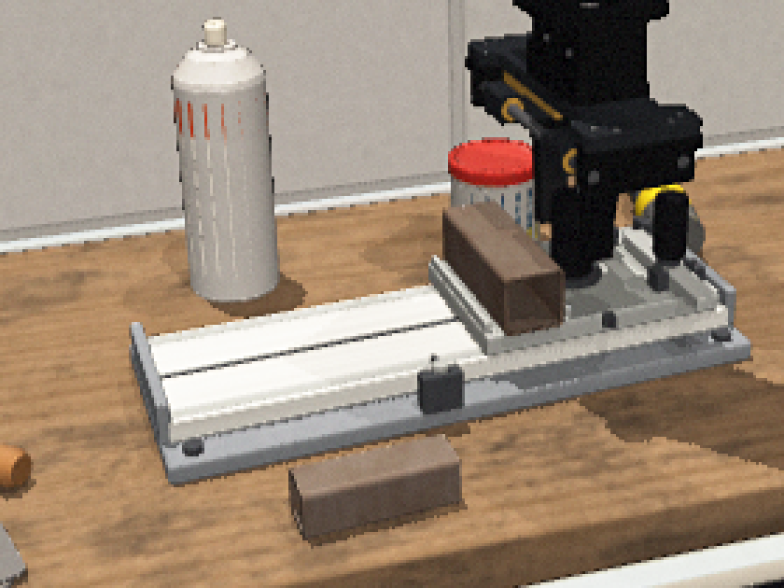

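The stray tube lies flat on the bench at (375,485), clear of the slide. The fingers straddle the post at (580,230), and the load tube is in place. I'll grip the post and try a small pull.

>>> send_rows(xyz=[[0,0,0],[0,0,0],[0,0,0],[0,0,0],[0,0,0],[0,0,0],[0,0,0],[0,0,0],[0,0,0],[0,0,0]], dr=[[0,0,0],[0,0,0],[0,0,0],[0,0,0],[0,0,0],[0,0,0],[0,0,0],[0,0,0],[0,0,0],[0,0,0]], jaw=18, grip_force=25)

```text
time: 10.3
position: [0.5157, 0.0815, 0.0882]
tool_rot: [-2.659, -1.671, 0.002]
ft_force: [-5.1, 0.4, 5.7]
grip_width: 0.312
grip_force: 25.0
```

>>> send_rows(xyz=[[1,0,0],[2,0,0],[3,0,0],[4,0,0],[5,0,0],[6,0,0],[7,0,0],[8,0,0],[8,0,0],[8,0,0]], dr=[[0,0,0],[0,0,0],[0,0,0],[0,0,0],[0,0,0],[0,0,0],[0,0,0],[0,0,0],[0,0,0],[0,0,0]])

```text
time: 11.13
position: [0.5189, 0.0882, 0.0882]
tool_rot: [-2.66, -1.671, 0.003]
ft_force: [-4.8, 0.3, 6.2]
grip_width: 0.314
grip_force: 25.0
```

```bash
python3 - <<'E'
from h import *
s=get_state(); f=s['ft_force'];print(L(s['position']),s['grip_width']*87,f[:2]@ux,f[:2]@uy)
E
```

```text
[-0.0879  0.0007] 27.327508955410913 -1.848813391031759 4.423974218928416
```

It moves with only 2–3 N of drag, so the bar is already on the freeing side. I'll carry on gently.

>>> send_rows(xyz=[[2,0,0],[5,0,0],[10,0,0],[16,0,0],[23,0,0],[30,0,0],[37,0,0],[43,0,0],[48,0,0],[50,0,0]], dr=[[0,0,0],[0,0,0],[0,0,0],[0,0,0],[0,0,0],[0,0,0],[0,0,0],[0,0,0],[0,0,0],[0,0,0]])

```text
time: 11.97
position: [0.5412, 0.1337, 0.0882]
tool_rot: [-2.66, -1.672, 0.002]
ft_force: [-4.6, -0.9, 5.6]
grip_width: 0.313
grip_force: 25.0
```

>>> send_rows(xyz=[[2,0,0],[5,0,0],[10,0,0],[16,0,0],[23,0,0],[31,0,0],[40,0,0],[48,0,0],[54,0,0],[56,0,0]], dr=[[0,0,0],[0,0,0],[0,0,0],[0,0,0],[0,0,0],[0,0,0],[0,0,0],[0,0,0],[0,0,0],[0,0,0]])

```text
time: 12.8
position: [0.566, 0.1844, 0.0882]
tool_rot: [2.66, 1.672, -0.0]
ft_force: [-4.1, -1.6, 4.8]
grip_width: 0.312
grip_force: 25.0
```

```bash
python3 - <<'E'
from h import *
s=get_state(); f=s['ft_force'];print(L(s['position']),s['grip_width']*87,f[:2]@ux,f[:2]@uy)
_,a=snap('scene','s3.png');_,b=snap('side','d3.png');s,w=snap('wrist','w3.png')
import pickle;pickle.dump(s,open('w3.pkl','wb'))
A=cv2.resize(a[210:310,210:360,::-1],(400,267),interpolation=3);B=cv2.resize(b[:,:,::-1],(400,300));C=cv2.resize(w[:,:,::-1],(800,600))
# station predicted pixel in the wrist view
c=calibration('wrist')
cv2.imwrite('pics/m3.png',np.vstack([np.hstack([A,B[:267]]),C[0:333]]))
E
```

```text
[0.0191 0.    ] 27.168597503524634 -3.274301850706909 3.0156135467740857
```

View pics/m3.png

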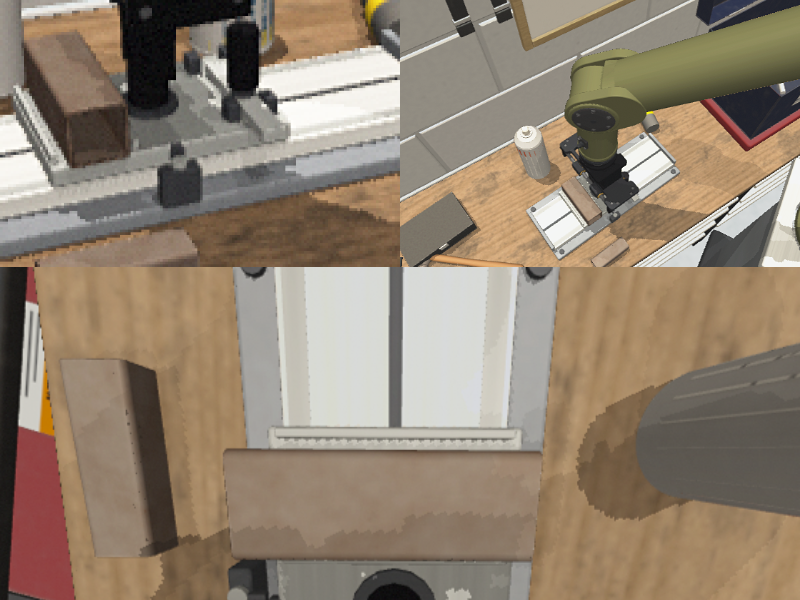

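The carriage is near the station, the load tube is in its ribs and the pointer is close to the clamp finger (scene crop, about (177,150)). I'll zoom in on both.

```bash
python3 - <<'E'
from h import *
a=cv2.imread('pics/s3.png')[250:295,255:305];w=cv2.imread('pics/w3.png')[195:245,145:205]
cv2.imwrite('pics/m4.png',np.hstack([cv2.resize(a,(400,360),interpolation=0),cv2.resize(w,(400,360),interpolation=0)]))
E
```

```text
(no output)
```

View pics/m4.png

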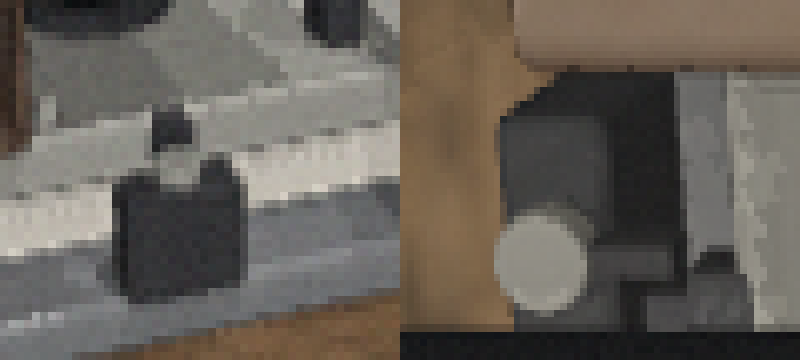

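```bash
python3 - <<'E'
from h import *
import pickle; s=pickle.load(open('w3.pkl','rb')); print('tcp',L(s['position']))
for z in(.035,.045): print('fing w3',z,L(at('wrist',(181,231.4),z,s)))
print('screw w3',L(at('wrist',(145+141/6.67,231.4),.047,s)))
print('ptr top edge w3',L(at('wrist',(145+310/6.67,232.5),.044,s)),L(at('wrist',(145+250/6.67,236.5),.044,s)))
print('scene ptr',L(at('scene',(276.5,267.5),.044)),L(at('scene',(276.5,266),.044)),'screw',L(at('scene',(277.5,270.6),.047)))
E
```

```text
tcp [0.0193 0.0001]
fing w3 0.035 [0.0207 0.0676]
fing w3 0.045 [0.0241 0.0642]
screw w3 [0.0247 0.0735]
ptr top edge w3 [0.0229 0.0575] [0.0201 0.0638]
scene ptr [0.0236 0.0675] [0.0219 0.063 ] screw [0.0272 0.0821]
```

>>> send_rows(xyz=[[1,0,0],[2,0,0],[3,0,0],[4,0,0],[4.5,0,0],[4.5,0,0],[4.5,0,0],[4.5,0,0],[4.5,0,0],[4.5,0,0]], dr=[[0,0,0],[0,0,0],[0,0,0],[0,0,0],[0,0,0],[0,0,0],[0,0,0],[0,0,0],[0,0,0],[0,0,0]])

```text
time: 13.78
position: [0.5674, 0.1872, 0.0883]
tool_rot: [2.66, 1.67, -0.002]
ft_force: [-4.4, -0.0, 6.7]
grip_width: 0.322
grip_force: 25.0
```

>>> send_rows(xyz=[[0,0,0],[0,0,0],[0,0,0],[0,0,0],[0,0,0],[0,0,0],[0,0,0],[0,0,0],[0,0,0],[0,0,0]], dr=[[0,0,0],[0,0,0],[0,0,0],[0,0,0],[0,0,0],[0,0,0],[0,0,0],[0,0,0],[0,0,0],[0,0,0]], jaw=55)

```text
time: 14.62
position: [0.5678, 0.188, 0.0881]
tool_rot: [2.66, 1.671, 0.0]
ft_force: [-1.1, 0.8, 0.3]
grip_width: 0.628
grip_force: 0.0
```

>>> send_rows(xyz=[[0,0,-4],[0,0,-14],[0,0,-30],[0,0,-46],[-6,-8,-62],[-20,-22,-75],[-40,-40,-82],[-58,-54,-84],[-68,-64,-84],[-70,-64,-84]], dr=[[0,0,0],[0,0,0],[0,0,0],[0,0,0],[0,0,0],[0,0,0],[0,0,0],[0,0,0],[0,0,0],[0,0,0]])

```text
time: 15.45
position: [0.4781, 0.1521, 0.1735]
tool_rot: [2.66, 1.671, 0.001]
ft_force: [0.8, 0.3, -0.4]
grip_width: 0.633
grip_force: 0.0
```

>>> send_rows(xyz=[[0,0,0],[0,0,0],[0,0,0],[0,0,0],[0,0,0],[0,0,0],[0,0,0],[0,0,0],[0,0,0],[0,0,0]], dr=[[0,0,0],[0,0,0],[0,0,0],[0,0,0],[0,0,0],[0,0,0],[0,0,0],[0,0,0],[0,0,0],[0,0,0]])

```text
time: 16.28
position: [0.4797, 0.1527, 0.172]
tool_rot: [2.66, 1.671, -0.0]
ft_force: [0.6, -0.2, 0.0]
grip_width: 0.635
grip_force: 0.0
```

```bash
python3 - <<'E'
from h import *
s,w=snap('wrist','w5.png');_,a=snap('scene','s5.png');print(s['time'],L(s['position']),s['position'][2])
import pickle;pickle.dump(s,open('w5.pkl','wb'))
c=calibration('wrist');f=210/np.tan(np.radians(c['vfov'])/2);H=np.array(c['hand_eye']);T=R.from_rotvec(s['tool_rot']).as_matrix()
q=H[:3,:3].T@(T.T@(np.array([*Wd(.024,.066),.045])-s['position'])-H[:3,3]);u,v=int(q[0]/q[2]*f+c['cx']),int(q[1]/q[2]*f+c['cy']);print(u,v)
cr=w[v-25:v+25,u-25:u+25,::-1]; 
cv2.imwrite('pics/m5.png',np.hstack([cv2.resize(cr,(500,500),interpolation=2),cv2.resize(a[140:320,200:300,::-1],(278,500),interpolation=2)]))
E
```

```text
16.2833 [-0.0468  0.064 ] 0.17201382534108192
273 130
```

View pics/m5.png

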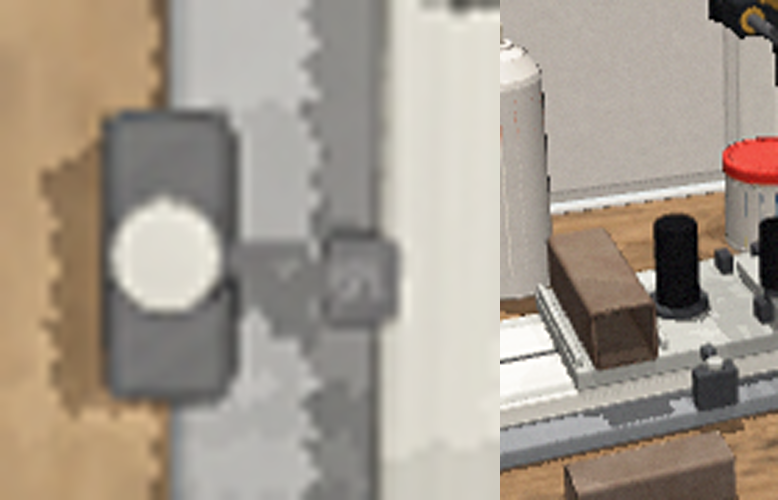

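The wrist crop, seen vertically, shows the clamp from y 110 to 400 with its screw and finger centred near y 257. The pointer block runs from y 235 to 325, centred near 280, so it is about 2 mm short. The load tube, can and tin are in place. I'll check the gap with numbers.

```bash
python3 - <<'E'
from h import *
import pickle; s=pickle.load(open('w5.pkl','rb'))
w=cv2.imread('pics/w5.png',0); print(w[122:145,258:290])
for n,q,z in(('screw',(264.4,130.6),.047),('clamp top',(265,116),.045),('clamp bot',(265,145),.045),('ptr c',(283.8,133),.044)): print(n,L(at('wrist',q,z,s)))
print(L([.5678,.188]))
E
```

```text
[[ 84 104 118 114 113 116 116 118 117 120 121 117  97  89 182 177 175 175
  174 175 174 134 139 141 140 141 141 117 160 202 220 219]
 [ 80 101 114 113 114 113 114 116 118 121 119 115  96  90 182 176 175 175
  174 175 173 131 139 140 141 142 140 118 173 201 219 218]
 [ 81  99 115 111 109 129 144 121 119 113 118 114  96  91 183 176 176 176
  175 176 177 177 135 140 141 142 141 118 174 202 220 218]
 [ 82  99 113 128 149 189 215 174 164 124 112 111  94  88 182 177 176 176
  176 176 176 168 119 141 141 141 141 118 174 202 220 217]
 [ 80  93 131 190 229 227 227 228 228 200 139 101  88  89 183 176 176 176
  176 176 176 117 122 139 138 139 143 120 176 203 220 218]
 [ 79  89 189 225 222 221 222 223 226 229 219 115  88  89 181 177 175 175
  176 177 176 118 122 117 115 119 137 115 177 204 220 218]
 [ 78 131 226 221 219 219 221 221 222 225 229 170  88  91 176 172 171 172
  173 172 172 129 115  91  90  89  87  86 151 200 221 218]
 [ 82 161 224 219 218 219 220 221 221 223 226 193 101 104 132 130 130 129
  131 131 134 166  85 120 117 117 118 121 118 142 220 219]
 [ 83 192 223 218 218 218 219 219 22
[... 1373 characters left out ...]
 174 132 140 141 140 140 141 139 107 191 205 216 217]
 [ 86 100 117 117 118 118 118 116 114 115 117 115  97  89 184 176 177 174
  174 176 177 137 139 140 141 140 140 109 192 206 216 217]
 [ 85 100 119 120 118 117 113 115 115 117 119 115  96 114 193 177 189 176
  173 174 178 151 139 138 137 140 140 109 193 206 216 217]
 [ 94  97 115 113 108 108 112 113 113 114 115 110 101 168 191 189 189 186
  173 175 190 184 136 119 121 142 137 109 189 206 217 217]
 [131 102  98  87  92  90  89  91  91  91  97  95 119 178 190 186 185 172
  172 174 166 115 119 121 121 139 119 105 192 208 217 217]]
screw [0.0242 0.0741]
clamp top [0.0366 0.0735]
clamp bot [0.0116 0.0737]
ptr c [0.0221 0.0568]
[ 0.0232 -0.    ]
```

>>> send_rows(xyz=[[8,8,0],[25,23,0],[45,41,0],[61,56,0],[68,62,3],[70,64,8],[70,64,20],[70,64,34],[70,64,48],[70,64,60]], dr=[[0,0,0],[0,0,0],[0,0,0],[0,0,0],[0,0,0],[0,0,0],[0,0,0],[0,0,0],[0,0,0],[0,0,0]])

```text
time: 17.22
position: [0.5659, 0.1871, 0.1101]
tool_rot: [-2.66, -1.671, 0.004]
ft_force: [-0.1, -0.6, -0.6]
grip_width: 0.632
grip_force: 0.0
```

>>> send_rows(xyz=[[0,0,10],[0,0,18],[0,0,23],[0,0,24],[0,0,24],[0,0,24],[0,0,24],[0,0,24],[0,0,24],[0,0,24]], dr=[[0,0,0],[0,0,0],[0,0,0],[0,0,0],[0,0,0],[0,0,0],[0,0,0],[0,0,0],[0,0,0],[0,0,0]])

```text
time: 18.05
position: [0.568, 0.188, 0.0884]
tool_rot: [2.66, 1.671, 0.001]
ft_force: [-0.1, -0.1, -0.2]
grip_width: 0.633
grip_force: 0.0
```

>>> send_rows(xyz=[[0,0,0],[0,0,0],[0,0,0],[0,0,0],[0,0,0],[0,0,0],[0,0,0],[0,0,0],[0,0,0],[0,0,0]], dr=[[0,0,0],[0,0,0],[0,0,0],[0,0,0],[0,0,0],[0,0,0],[0,0,0],[0,0,0],[0,0,0],[0,0,0]], jaw=18)

```text
time: 18.88
position: [0.5677, 0.188, 0.088]
tool_rot: [2.66, 1.671, -0.0]
ft_force: [-1.1, 0.5, -0.1]
grip_width: 0.317
grip_force: 25.0
```

>>> send_rows(xyz=[[0.5,0,0],[1,0,0],[1.5,0,0],[2,0,0],[2.4,0,0],[2.4,0,0],[2.4,0,0],[2.4,0,0],[2.4,0,0],[2.4,0,0]], dr=[[0,0,0],[0,0,0],[0,0,0],[0,0,0],[0,0,0],[0,0,0],[0,0,0],[0,0,0],[0,0,0],[0,0,0]])

```text
time: 19.72
position: [0.5687, 0.1901, 0.088]
tool_rot: [2.66, 1.671, -0.0]
ft_force: [-2.7, -2.1, 2.2]
grip_width: 0.317
grip_force: 25.0
```

>>> send_rows(xyz=[[0,0,0],[0,0,0],[0,0,0],[0,0,0],[0,0,0],[0,0,0],[0,0,0],[0,0,0],[0,0,0],[0,0,0]], dr=[[0,0,0],[0,0,0],[0,0,0],[0,0,0],[0,0,0],[0,0,0],[0,0,0],[0,0,0],[0,0,0],[0,0,0]], jaw=55)

```text
time: 20.55
position: [0.5689, 0.1901, 0.0881]
tool_rot: [2.66, 1.671, 0.0]
ft_force: [0.5, 0.3, -0.1]
grip_width: 0.629
grip_force: 0.0
```

>>> send_rows(xyz=[[0,0,-4],[0,0,-14],[0,0,-30],[0,0,-46],[-6,-8,-62],[-20,-22,-75],[-40,-40,-82],[-58,-54,-84],[-68,-64,-84],[-70,-64,-84]], dr=[[0,0,0],[0,0,0],[0,0,0],[0,0,0],[0,0,0],[0,0,0],[0,0,0],[0,0,0],[0,0,0],[0,0,0]])

```text
time: 21.38
position: [0.4791, 0.1543, 0.1735]
tool_rot: [2.66, 1.671, 0.001]
ft_force: [-0.2, 0.4, -0.6]
grip_width: 0.631
grip_force: 0.0
```

>>> send_rows(xyz=[[0,0,0],[0,0,0],[0,0,0],[0,0,0],[0,0,0],[0,0,0],[0,0,0],[0,0,0],[0,0,0],[0,0,0]], dr=[[0,0,0],[0,0,0],[0,0,0],[0,0,0],[0,0,0],[0,0,0],[0,0,0],[0,0,0],[0,0,0],[0,0,0]])

```text
time: 22.22
position: [0.4808, 0.1548, 0.172]
tool_rot: [2.66, 1.671, -0.0]
ft_force: [0.3, -0.1, -0.4]
grip_width: 0.633
grip_force: 0.0
```

```bash
python3 - <<'E'
from h import *
s,w=snap('wrist','w6.png');_,a=snap('scene','s6.png');print(s['time'],L(s['position']),s['position'][2])
cr=w[105:155,250:300,::-1]
cv2.imwrite('pics/m6.png',np.hstack([cv2.resize(cr,(400,400),interpolation=2),cv2.resize(a[140:320,170:350,::-1],(400,400),interpolation=2)]))
E
```

```text
22.2167 [-0.0444  0.064 ] 0.17204461141714603
```

View pics/m6.png

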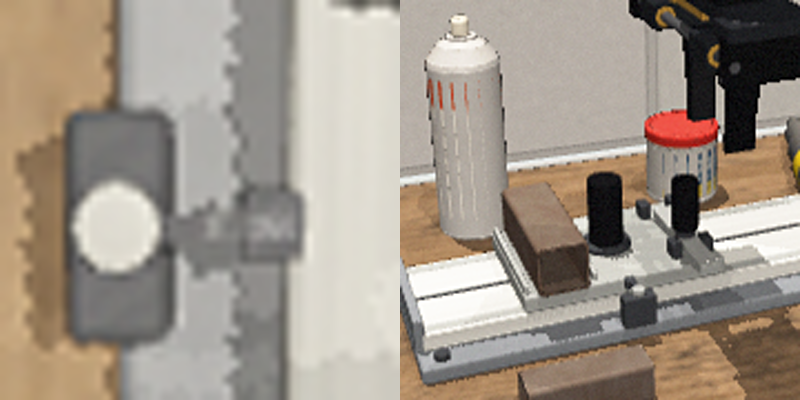

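The pointer block (y 187–260, centre about 224) now lines up with the clamp finger and screw (about y 226). The load tube, can and tin are undisturbed, and the gripper is clear of everything. I'll hand the job in.

```bash
python3 -c "from bench import *; print(close_job())"
```

```text
the job is handed in; nothing more can be done
None
```

The job is handed in: the stray tube lies flat on the bench on the robot's side, clear of the slide, and the carriage is released with its pointer in line with the station mark to within about 1 mm; the bar needed no shifting, and the load tube, can and tin looked undisturbed.

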